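# Clamp a facing strip onto a hardwood block with a squeeze-lever ratchet clamp

## Task

A facing strip is to be glued onto a hardwood block in the clamping jig. Pull the clamp's lock cap up until it clicks and stays up, then pump the two squeeze levers together so that the ratchet drives the jaw forward, using nothing but the levers to move it, until the sprung pad presses the strip flush against the block and the block against the fixed stop. Finish while holding the levers squeezed in the gripper so that the pad's spring stays pushed in about half of its travel, never nearly all the way (that would crush the work), and leave the other things on the bench alone.

Things in the scene. Friction and masses are not known exactly. Their poses are not given: they have to be found in the camera images.
- jig: Fixed clamping jig, pose varies: plywood board 176 x 300 x 10 mm (x -88 to 88, y -60 to 240 mm) with a grey clamp head 56 x 64 mm (top 62 mm above the bench) and, across the far end, a dark steel stop bar 44 mm high. Origin on the bench under the head's middle; +y along the clamp bar from the head to the stop (face at y = 185 mm), +x away from the levers, +z up.
- lock_cap (a joint): Height in m of the lock cap above its lowest position, 0 (down: the levers are blocked) to 0.016 (up: the levers are free). A sprung ball makes it click over at about 0.008 and holds it up or down; pulling takes about 5 N, straight up.
- cap_grip (a point): Middle of the lock cap's grip, on its vertical axis, on top of the clamp head (jig x = y = 0): dark steel knurled cylinder, 22 mm in diameter, 24 mm high, its top 12 mm above this point. With the cap down the point is 80 mm above the bench. It rises with the cap.
- lever_grip (a point): Point midway between the two squeeze levers, where to squeeze them along the jig's y, 52 mm above the bench at jig x = -104, y = 0 (fixed in the jig). The levers pivot on upright pins at jig x = -34 and point to -x, to -137 mm. At this point they measure 67 mm over their outer faces at rest, about 40 mm fully squeezed; each finger needs about 6 N to move the jaw, 18 N with the pad pushed in 8 mm.
- lever_left: Squeeze lever on the +y side: steel bar with rubber sleeve, 13.5 mm thick, 36 to 68 mm above the bench. Origin on its pivot at bench height. The levers are geared together, close symmetrically and spring open. A full squeeze advances the jaw 18 mm or a little more (tooth pitch 6 mm, so up to 6 mm of play first); opening them fully lets the pawl take new teeth while friction keeps the jaw in place.
- lever_right: The squeeze lever on the -y side, mirror image of the other.
- jaw_slide (a joint): Advance of the toothed bar with its jaw towards the stop, m, 0 (back) to 0.085. It starts between 0 and 0.022. With the strip against the block and the block against the stop, the pad touches at about 0.062.
- jaw: The jaw: dark steel plate 34 x 10 x 26 mm on the bar's end, 11 to 38 mm above the bench; its front face is at jig y = 43 mm plus the jaw's advance. Body axes are those of the jig; the origin is the jig's origin moved by the jaw's advance.
- pad_slide (a joint): How far the sprung pad is pushed back towards the jaw, m: 0 (free, 16 mm gap between pad and jaw) to 0.016 (gap gone). Spring 1.8 N per mm. About half (0.008) is right; more than 0.014 crushes the work.
- pad: The black rubber pad on the jaw's plunger, 46 x 6 x 20 mm; its front face is at jig y = 65 mm plus the jaw's advance less the pad's push. Origin as for the jaw, less the push.
- strip: Loose facing strip of plain wood, 150 x 12 x 22 mm, lying on the board between pad and block, long side across the bar; its own y axis (12 mm) lies along the bar. Origin at the centre of its underside. At first 2 to 10 mm short of the block.
- block: Loose red-brown hardwood block lying flat on the board by the stop, long side across the bar: 155 mm long, 46 mm wide (along the bar), 22 mm high. Origin at the centre of its underside. Its long sides run 0.07 rad counterclockwise (from above) of its own y axis. At first up to 6 mm short of the stop.
- glue_bottle: White glue bottle 54 mm in diameter, 130 mm high, standing behind the jig. A bystander. Origin under its middle.
- masking_roll: Roll of masking tape, 77 mm in diameter, 19 mm high, lying behind the jig. A bystander. Origin under its middle.
- spool: Thread spool, 39 mm in diameter, 45 mm high, on the bench to the left of the jig. A bystander. Origin under its middle.
- bone_folder: Flat bone folder 49 x 153 x 9 mm lying in front of the jig, left of the levers. A bystander. Origin under its middle.
Things that resemble listed ones, but are neither listed nor needed, are in the scene too. Of the things shaped like the strip, the wood one is meant.

How it is judged:
On the way, in this order (a step that is already met when the one before it is completed fails the run):
1. the lock cap is pulled up past its click (value of joint lock_cap above 0.011 m), for 0.2 s.
2. the jaw has been pumped forward until the pad presses on the strip (contact force between pad and strip above 2 N and value of joint pad_slide above 0.0015 m), for 0.1 s.
At the end, for the whole second after the job is handed in: Cap up (over 11 mm); both levers held by the fingers (over 3 N each); pad spring pushed in 4 to 12 mm of 16; over 5 N pad on strip, strip on block, block on stop; strip and block within 3 mm of home along the bar, flat on the board, strip square within 0.05 rad (value of joint pad_slide between 0.004 and 0.012 m and contact force between pad and strip above 5 N and contact force between strip and block above 5 N and contact force between block and jig above 5 N and angle between each of strip, block's own z axis and vertical below 0.05 rad and z of each of strip, block in the frame of jig below 0.013 m and contact force between the fingers and lever_left above 3 N and contact force between the fingers and lever_right above 3 N and value of joint lock_cap above 0.011 m and angle between the y axis of strip and the y axis of jig, either way round below 0.05 rad and y of block in the frame of jig between 0.159 and 0.165 m and y of strip in the frame of jig between 0.13 and 0.136 m); the arm keeps its last pose, push and grip.
It fails at once if the work is crushed: the pad's spring pushed in over 14 mm (value of joint pad_slide above 0.014 m).
It fails at once if the robot pushes the jaw or the pad itself (contact force between any of the arm, the fingers and jaw above 3 N).
It fails at once if the robot pushes the strip or the block itself (contact force between the fingers and strip above 3 N or contact force between the fingers and block above 3 N).
It fails at once if a bystander is pushed away (distance of any of glue_bottle, masking_roll, spool, bone_folder from where it was at the start of the episode above 0.03 m).
It also fails if it takes over 64 s, if anything falls off the work surface, if the arm or the gripper's body presses on something with over 40 N, if the wrist force passes 120 N, or if a joint passes its speed limit or range.

## Robot

A 7-joint arm with a two-finger parallel gripper is mounted at the origin on a cart in front of the work surface, level with it; the furniture and walls round the work are solid. World frame = base frame: x ahead of the robot, y to its left, z up, the work surface at z = 0. Lengths are in m, angles in rad, forces in N, time in s.
With the tool pointing down it reaches from about 0.4 to 0.85 m from the base axis. Payload 10.4 kg.
Tool frame: the origin (TCP) lies on the centre line of the jaws, within the pads' length; the fingertips stand 8 mm ahead of it and the grasp point (between the pads) lies 11 mm behind it; z points along the fingers, y is the direction in which the jaws open and shut (so a half turn about z gives the same grasp; the last joint's range is limited). The gripper opens to 85 mm and grips with 20 to 120 N. Pads are 22 mm wide; open, the fingers measure 114 mm over their backs; the gripper's body (76 mm by 85 mm) begins 54 mm behind the grasp point. The pads swing forward as they close: fully open they stand 13 mm farther back than shut.
Start: joints at [1.205, 0.332, -0.065, 1.46, 0.022, 1.35, -0.088], TCP at [0.21, -0.589, 0.206] pointing down, gripper open.
Joint ranges: [-2.6, 2.6], [-0.5, 2.12], [-1.47, 1.34], [0.16, 2.42], [-1.27, 4.41], [0.06, 2.06], [-2.6, 2.6]. Speed limits (rad/s): [2.22, 2.22, 2.79, 2.79, 3.14, 3.14, 3.14].

## Interface

Orientations are given as a unit quaternion [x, y, z, w].
In Python, from workcell import manip gives the robot as it stands.
- The arm moves only by the tool arm_command, never from a script. Its argument "targets" is text: rows parted by semicolons, each of 6 numbers parted by spaces: the shift along the tool's x, y, z in mm, then the turn, a rotation vector about the tool's x, y, z in rad. A call has 1 to 5 rows; each row shifts and turns the commanded pose from where the row before left it, along the tool's axes as they then stand; what a row does not reach is not made up. A row lasts 1/8 s, in which the tool goes at most 62.5 mm and 10.7 degrees, less where a joint would pass 70% of its speed; a pose out of reach is approached as far as the arm can. A call is refused whole if a number of a shift passes 62.5 or a number of a turn 0.188, either way. A call with a gripper value outside its range is refused whole. "grip" is the finger opening in mm, from 0 to 85.4, set as the call begins (left out, the last holds). The fingers move at their own pace and stop on an object; "squeeze" is the grip in N (left out, the last holds). Time passes only in rows, so rows that do not move let the fingers close. It gives the time, the measured TCP pose, the force and the opening at its end, in the units of the state.
- manip.get_obs(): the state, without advancing time (a new reading comes with each control period).
- manip.camera(name): name is "scene" or "top" or "wrist"; returns a dict with "frame" (420x560x3 uint8, red, green, blue), "vertical_fov" (degrees; the focal length in pixels is half the picture's height over the tangent of half this angle, whatever the lens; pixels are square), "cx", "cy" (the principal point, pixels), "distortion" ([k1, k2, p1, p2, k3] as OpenCV has them; the pictures are not rectified), "rvec" (rotation vector, rad) and "tvec" (3), from world to camera coordinates, as OpenCV has them. Camera axes: x right, y down, z forward; pixel columns grow to the right and rows downward; lengths in m; the calibration is good to about 2 mm. A picture is of the moment at which its call begins. There is no depth.
- manip.hand_in(): hands the job in, once; it reports no verdict.
Trained networks look in a picture, given as the dict that the camera call returned (one of the last four; its "shot" number tells which), for a name from the list of things; names that differ only in an ending like _2 or _b are one class to them, and where a whole thing is asked for, a point or a joint stands for the part that bears it (a point fixed in the world has none). Each returns a list of dicts, best first, with "p" (0 to 1); they miss things now and then, are a little off and sometimes report something else, mostly with a low value. They report only what shows in the picture. A call takes as long as a camera call. They do not tell look-alikes from the thing itself.
- manip.search_frame(picture, name): "xyz" ([x, y, z] in m, in the coordinates of the camera as it stood for that picture, good to about 4 mm: the middle of the surface that is visible of it).
The state is a dict: "clock": time; "joint_pos": joint angles; "joint_velocities": joint speeds; "tau": joint torques, N m; "position": TCP position; "ee_rot": TCP orientation; "ft_force": force on the tool from outside, world axes, zero at the start; "torque": the same for the moment, N m; "grip_width": opening from 0.0 (shut) to 1.0 (fully open).
Only numpy, scipy, OpenCV 4.12 (cv2) and the standard library are available. Lean on these libraries where they do the work, as an engineer would, in place of code of your own. Each camera call takes 0.05 s, during which the arm holds its last target.

## Working session

There is one attempt and no reset: what is moved stays moved. The work goes in short steps, Python scripts to look and compute and a tool call to move; the robot and the scene stay as the last step left them, time stands still between calls to the robot, and variables do not carry over. Pictures are saved under pics/ and viewed, and the job is handed in when it is done.

Besides the shell and the picture viewer there is one more tool, called after "Call:" as name(argument=value, ...) on one line, values as JSON. arm_command: Moves the arm, as the interface text tells. Its arguments: {"type":"object","properties":{"targets":{"type":"string"},"grip":{"type":"number"},"squeeze":{"type":"number"}},"required":["targets"]}

```bash
ls; mkdir -p pics
cat > h.py <<'E'
import numpy as np, cv2
from scipy.spatial.transform import Rotation as R
from workcell import manip
def cam(n,save=None):
    c=manip.camera(n)
    if save: cv2.imwrite('pics/'+save,cv2.cvtColor(c['frame'],cv2.COLOR_RGB2BGR))
    return c
def K(c):
    f=210/np.tan(np.radians(c['vertical_fov'])/2)
    return np.array([[f,0,c['cx']],[0,f,c['cy']],[0,0,1.]])
def pix2w(c,uv,z):
    uv=np.array(uv,float).reshape(-1,1,2)
    n=cv2.undistortPoints(uv,K(c),np.array(c['distortion'])).reshape(-1,2)
    Rm=cv2.Rodrigues(np.array(c['rvec'],float))[0];t=np.array(c['tvec'],float).ravel()
    o=-Rm.T@t; d=np.c_[n,np.ones(len(n))]@Rm
    return o+d*((z-o[2])/d[:,2])[:,None]
def w2pix(c,p):
    return cv2.projectPoints(np.array(p,float).reshape(-1,1,3),np.array(c['rvec'],float),np.array(c['tvec'],float),K(c),np.array(c['distortion'],float))[0].reshape(-1,2)
def c2w(c,x):
    Rm=cv2.Rodrigues(np.array(c['rvec'],float))[0]
    return Rm.T@(np.array(x)-np.array(c['tvec']).ravel())
E
python3 - <<'E'
from h import *
o=manip.get_obs()
for k,v in o.items(): print(k,np.round(v,4))
c=cam('scene','s0.png');
for n in ['cap_grip','lever_left','lever_right','jaw','pad','strip','block','jig']:
    for r in manip.search_frame(c,n)[:3]: print('scene',n,round(r['p'],2),c2w(c,r['xyz']).round(3))
c=cam('top','t0.png')
for n in ['cap_grip','lever_left','lever_right','jaw','pad','strip','block','jig','bone_folder','spool']:
    for r in manip.search_frame(c,n)[:3]: print('top',n,round(r['p'],2),c2w(c,r['xyz']).round(3))
E
```

```text
pics
clock 0.0
joint_pos [ 1.2054  0.3329 -0.0647  1.4609  0.0216  1.3499 -0.0885]
joint_velocities [ 0.0004  0.0002  0.0004  0.0013 -0.0013 -0.0029  0.0003]
tau [-9.00000e-04 -6.25454e+01  4.90000e-02 -3.91600e+01  1.63000e-02
  1.00000e-02 -0.00000e+00]
position [ 0.2099 -0.5883  0.2055]
ee_rot [ 9.853e-01  1.705e-01 -1.000e-04 -7.000e-04]
ft_force [-0.5853  0.183  -0.0387]
torque [0.0159 0.0149 0.0324]
grip_width 1.0017
scene cap_grip 0.38 [0.587 0.003 0.025]
scene lever_left 0.79 [ 0.502 -0.049  0.064]
scene lever_left 0.65 [ 0.591 -0.014  0.007]
scene lever_left 0.31 [0.747 0.11  0.097]
scene lever_right 0.75 [ 0.506 -0.094  0.058]
scene jaw 0.67 [ 0.587 -0.022  0.027]
scene pad 0.59 [0.582 0.003 0.026]
scene strip 0.79 [0.586 0.052 0.032]
scene strip 0.62 [ 0.363 -0.241  0.023]
scene strip 0.47 [ 0.593 -0.014  0.008]
scene block 0.93 [0.597 0.086 0.034]
scene jig 0.71 [ 0.593 -0.015  0.009]
top lever_left 0.51 [ 0.497 -0.044  0.072]
top lever_right 0.68 [ 0.498 -0.094  0.068]
top jaw 0.66 [0.721 0.092 0.095]
top jaw 0.64 [ 0.585 -0.039  0.033]
top pad 0.36 [0.582 0.002 0.031]
top strip 0.63 [0.572 0.044 0.03 ]
top strip 0.51 [ 0.352 -0.254  0.021]
top block 0.75 [0.581 0.085 0.034]
top jig 0.9 [ 0.573 -0.011  0.006]
top jig 0.63 [ 0.589 -0.041  0.031]
top bone_folder 0.68 [0.435 0.117 0.01 ]
top spool 0.51 [0.572 0.341 0.046]
```

View pics/s0.png

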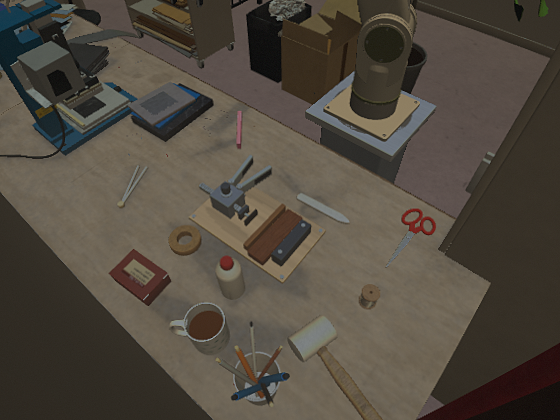

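View pics/t0.png

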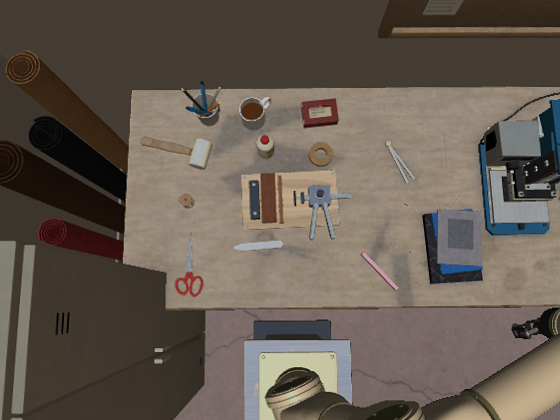

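The top view shows the jig at about (290,200), with the head and cap at (318,193), the levers pointing down to (315,235) and (330,235), the block at (268,199) and the stop at (254,199). There are two strip candidates. The wood one at (279,199) between pad and block fits; the pink one at (380,270) lies loose on the bench. I'll confirm this in a crop and measure the jig.

Run:
```python
import cv2
a=cv2.imread('pics/t0.png')[155:255,225:365]; cv2.imwrite('pics/t0c.png',cv2.resize(a,None,fx=5.7,fy=5.7,interpolation=cv2.INTER_CUBIC))
a=cv2.imread('pics/s0.png')[145:290,180:340]; cv2.imwrite('pics/s0c.png',cv2.resize(a,None,fx=4,fy=4,interpolation=cv2.INTER_CUBIC))
```

```text
(no output)
```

View pics/t0c.png

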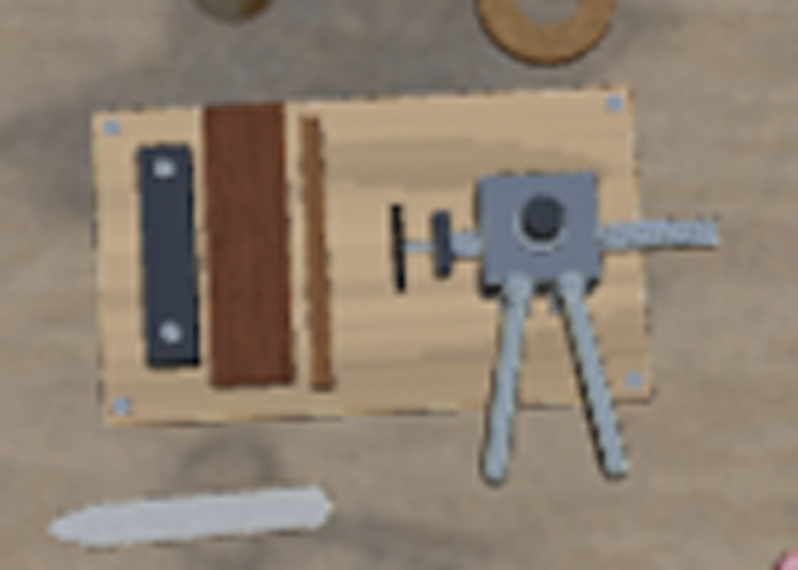

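View pics/s0c.png

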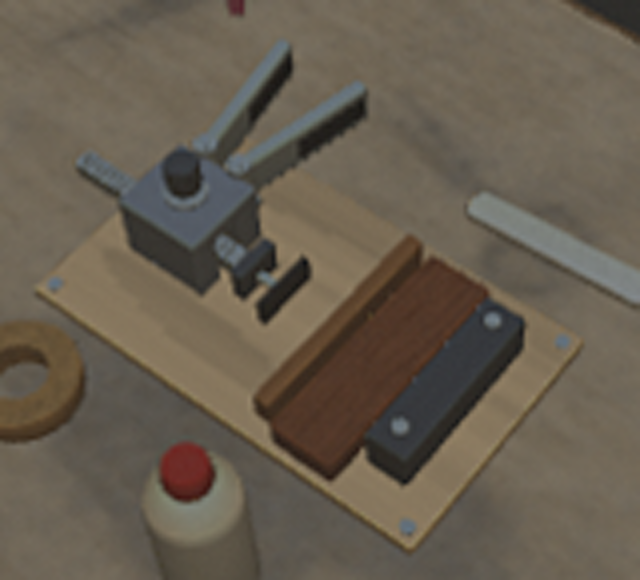

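The crops confirm it: the wood strip at crop (315,250) lies beside the red-brown block. Next I'll fit the jig pose from the board corners in both views.

Run:
```python
from h import *
from scipy.optimize import least_squares
def conv(p,o,s): return (np.array(p)+.5)/s-.5+np.array(o)
ct=cam('top');cs=cam('scene')
J=np.array([[88,240,10],[88,-60,10],[-88,-60,10],[-88,240,10],[0,0,92],[28,32,62],[28,-32,62],[-28,-32,62]])/1000
T=conv([[92,113],[632,87],[652,400],[105,425],[543,217],[479,177],[595,173],[601,283]],[225,155],5.7)
Js=np.array([[88,-60,10],[88,240,10],[-88,240,10],[0,0,92]])/1000
S=conv([[37,290],[410,550],[582,345],[182,158]],[180,145],4)
def tf(p,J): 
    c,s=np.cos(p[2]),np.sin(p[2]); return np.c_[p[0]+c*J[:,0]-s*J[:,1],p[1]+s*J[:,0]+c*J[:,1],J[:,2]]
ft=lambda p:(w2pix(ct,tf(p,J))-T).ravel()
fs=lambda p:(w2pix(cs,tf(p,Js))-S).ravel()
p0=[.59,-.06,0]
for n,f in [('top',ft),('scene',fs),('both',lambda p:np.r_[ft(p),fs(p)])]:
    r=least_squares(f,p0); print(n,r.x.round(4)); print(f(r.x).reshape(-1,2).round(1).tolist())
print(np.linalg.norm(w2pix(ct,[[.5,0,0],[.6,0,0]])[0]-w2pix(ct,[[.5,0,0],[.6,0,0]])[1]))
```

```text
top [ 0.5821 -0.0714  0.0371]
[[0.1, -0.2], [-0.2, 0.1], [0.0, 0.1], [-0.4, 0.1], [0.2, -0.0], [-0.4, 0.5], [0.3, 0.3], [0.4, -1.0]]
scene [ 0.5846 -0.0704  0.0321]
[[-0.8, -1.0], [-0.1, 0.6], [1.1, -0.7], [-0.2, 0.7]]
both [ 0.583  -0.0711  0.0325]
[[0.1, -0.8], [-0.2, -0.1], [-0.2, -0.1], [-0.7, -0.5], [0.1, -0.3], [-0.4, 0.2], [0.2, 0.0], [0.3, -1.2], [-0.6, -1.6], [0.2, -0.1], [1.3, -1.3], [0.1, 0.2]]
31.290269655327794
```

```bash
cat >> h.py <<'E'
def plan(pos,yaw,n,stepyaw=True):
    "rows (tool frame) to go from measured pose to pos, tool down with tool-x at yaw"
    o=manip.get_obs(); R0=R.from_quat(o['ee_rot']); p0=np.array(o['position'])
    Rt=R.from_euler('z',yaw)*R.from_euler('x',np.pi)
    rv=(R0.inv()*Rt).as_rotvec()
    print('from',p0.round(4),'tilt/yaw rv',rv.round(3),'dist',np.linalg.norm(np.array(pos)-p0).round(4))
    Rc=R0
    for i in range(n):
        d=Rc.inv().apply((np.array(pos)-p0)/n)*1000
        print(d.round(1),(rv/n).round(3)); Rc=Rc*R.from_rotvec(rv/n)
E
python3 - <<'E'
from h import *
plan([.50,-.072,.26],.035,14)
E
```

```text
from [ 0.2101 -0.5886  0.2063] tilt/yaw rv [ 0.    -0.     0.308] dist 0.5949
[ 31.9 -27.8  -3.8] [ 0.    -0.     0.022]
[ 31.3 -28.5  -3.8] [ 0.    -0.     0.022]
[ 30.7 -29.2  -3.8] [ 0.    -0.     0.022]
[ 30.  -29.8  -3.8] [ 0.    -0.     0.022]
[ 29.3 -30.5  -3.8] [ 0.    -0.     0.022]
[ 28.7 -31.1  -3.8] [ 0.    -0.     0.022]
[ 28.  -31.8  -3.8] [ 0.    -0.     0.022]
[ 27.3 -32.4  -3.8] [ 0.    -0.     0.022]
[ 26.6 -32.9  -3.8] [ 0.    -0.     0.022]
[ 25.8 -33.5  -3.8] [ 0.    -0.     0.022]
[ 25.1 -34.1  -3.8] [ 0.    -0.     0.022]
[ 24.3 -34.6  -3.8] [ 0.    -0.     0.022]
[ 23.6 -35.2  -3.8] [ 0.    -0.     0.022]
[ 22.8 -35.7  -3.8] [ 0.    -0.     0.022]
```

Call:
arm_command(targets="32 -28 -4 0 0 0.022; 31 -28.5 -4 0 0 0.022; 31 -29 -4 0 0 0.022; 30 -30 -4 0 0 0.022; 29 -30.5 -4 0 0 0.022", grip=85)

```text
clock: 1.72
position: [0.314, -0.4027, 0.2266]
ee_rot: [0.993, 0.116, 0.0, 0.0]
ft_force: [0.4, 0.1, 0.6]
grip_width: 0.996
```

Call:
arm_command(targets="29 -31 -4 0 0 0.022; 28 -32 -4 0 0 0.022; 27 -32 -4 0 0 0.022; 27 -33 -4 0 0 0.022; 26 -33.5 -4 0 0 0.022")

```text
clock: 2.35
position: [0.4183, -0.2183, 0.2467]
ee_rot: [0.998, 0.061, 0.0, 0.0]
ft_force: [0.5, -0.2, -0.1]
grip_width: 0.996
```

Call:
arm_command(targets="25 -34 -4 0 0 0.022; 24 -35 -4 0 0 0.022; 24 -35 -4 0 0 0.022; 23 -36 -4 0 0 0.022; 0 0 0 0 0 0")

```text
clock: 2.98
position: [0.5019, -0.0679, 0.2627]
ee_rot: [1.0, 0.02, 0.001, -0.001]
ft_force: [0.7, 0.1, 0.5]
grip_width: 0.996
```

Run:
```python
from h import *
o=manip.get_obs(); print(o['clock'],np.round(o['joint_pos'],2),np.round(o['position'],4))
c=cam('wrist','w1.png')
plan([.583,-.071,.16],.035,3)
```

```text
2.975 [ 0.59  0.08 -0.57  1.65  0.04  1.42 -1.52] [ 0.5019 -0.0679  0.2627]
from [ 0.5011 -0.0702  0.2624] tilt/yaw rv [-0.    -0.     0.003] dist 0.1311
[27.2  1.3 34.1] [-0.    -0.     0.001]
[27.3  1.3 34.1] [-0.    -0.     0.001]
[27.3  1.2 34.1] [-0.    -0.     0.001]
```

View pics/w1.png

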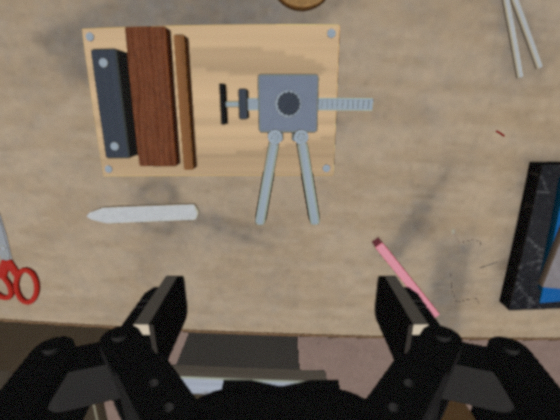

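The wrist view shows the whole jig: cap at (288,104), levers ending at (262,220) and (314,220), and board corners at (83,29), (339,24), (334,178) and (103,176).

Run:
```python
from h import *
from scipy.optimize import least_squares
cw=cam('wrist')
J=np.array([[88,240,10],[88,-60,10],[-88,-60,10],[-88,240,10],[0,0,92],[28,32,62],[28,-32,62],[-28,-32,62]])/1000
T=np.array([[83,29],[339,24],[334,178],[103,176],[288,104],[258,74],[318,73],[317,132]],float)
def tf(p,J): 
    c,s=np.cos(p[2]),np.sin(p[2]); return np.c_[p[0]+c*J[:,0]-s*J[:,1],p[1]+s*J[:,0]+c*J[:,1],J[:,2]]
f=lambda p:(w2pix(cw,tf(p,J))-T).ravel()
r=least_squares(f,[.583,-.071,.03],loss='soft_l1');print(r.x.round(4));print(f(r.x).reshape(-1,2).round(1).tolist())
print(pix2w(cw,[288,104],.092))
```

```text
[ 0.5804 -0.0738  0.04  ]
[[-2.7, -0.6], [0.8, -0.1], [-0.5, -2.4], [-0.3, 0.8], [0.6, -0.1], [-1.0, 1.9], [0.9, 2.8], [0.4, -1.1]]
[[ 0.58021693 -0.07321994  0.092     ]]
```

Call:
arm_command(targets="27 2 45 0 0 0; 27 1 45 0 0 0; 27 1 45 0 0 0; 0 0 0 0 0 0; 0 0 0 0 0 0")

```text
clock: 3.7
position: [0.5817, -0.0736, 0.1283]
ee_rot: [1.0, 0.017, 0.0, 0.0]
ft_force: [-0.7, 0.3, 0.3]
grip_width: 0.998
```

Run:
```python
from h import *
plan([.582,-.072,.076],.038,2)
c=cam('wrist','w2.png');c=cam('scene','s2.png')
```

```text
from [ 0.5817 -0.0736  0.1283] tilt/yaw rv [ 0.001 -0.001 -0.004] dist 0.0523
[ 0.1 -0.8 26.1] [ 0.    -0.    -0.002]
[ 0.1 -0.8 26.1] [ 0.    -0.    -0.002]
```

View pics/w2.png

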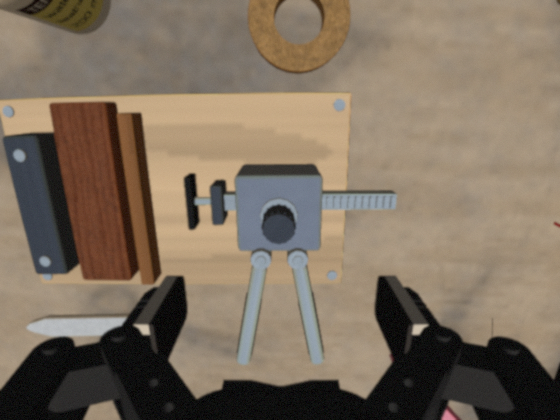

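View pics/s2.png

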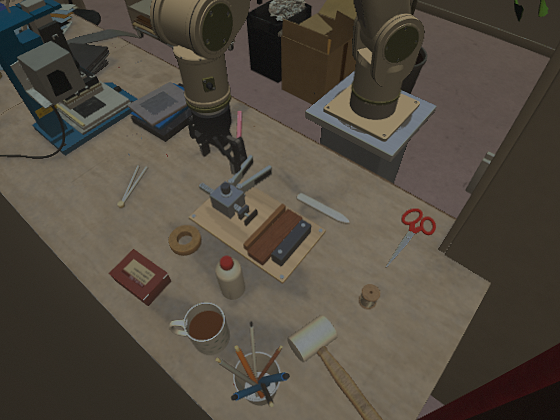

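Run:
```python
from h import *
c=cam('scene'); print(w2pix(c,[[.582,-.0735,.128],[.582,-.0735,.12],[.582,-.072,.08],[.582,-.072,.092]]))
c=cam('wrist'); print(w2pix(c,[[.582,-.0735,.128],[.582,-.0735,.12],[.582,-.072,.08],[.582,-.072,.092]]))
im=cv2.imread('pics/s2.png')[80:260,150:310]; cv2.imwrite('pics/s2c.png',cv2.resize(im,None,fx=3.3,fy=3.3,interpolation=cv2.INTER_CUBIC))
```

```text
[[222.8105932  173.52846389]
 [223.25697434 175.81361012]
 [225.840849   187.07251911]
 [225.21633402 183.86448063]]
[[283.28347018 252.53743356]
 [283.15212545 246.73140679]
 [280.46665907 223.33844899]
 [280.49432435 229.48906336]]
```

View pics/s2c.png

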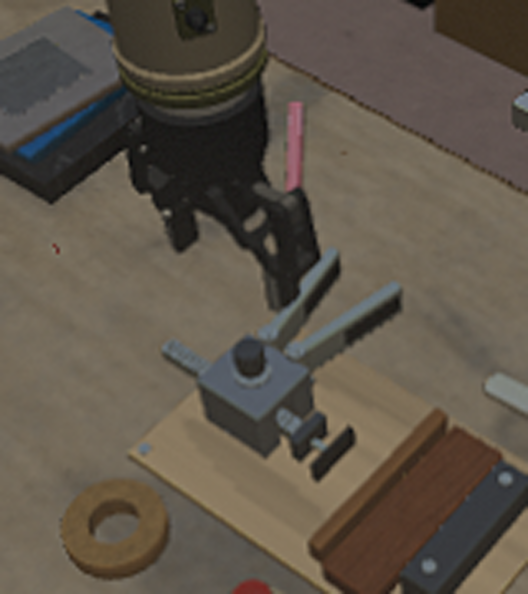

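Both views put the open fingertips about 20 mm higher than I expected. I'll close partway here and check the tip height before descending.

Call:
arm_command(targets="0 -1 0 0 0 0; 0 0 0 0 0 0; 0 0 0 0 0 0;0 0 0 0 0 0", grip=34, squeeze=40)

```text
clock: 4.4
position: [0.5818, -0.0716, 0.1273]
ee_rot: [1.0, 0.017, -0.0, 0.0]
ft_force: [-0.6, -0.4, -0.6]
grip_width: 0.4
```

Run:
```python
from h import *
o=manip.get_obs();p=np.array(o['position']);print(p,o['grip_width'])
c=cam('wrist','w3.png'); q=[p+[0,0,d] for d in(-.008,0,.011,.02)];print(w2pix(c,q))
c=cam('scene','s3.png'); print(w2pix(c,q))
a=cv2.imread('pics/s3.png')[100:220,160:290]; a=cv2.resize(a,None,fx=4,fy=4,interpolation=cv2.INTER_CUBIC)
b=cv2.imread('pics/w3.png'); cv2.imwrite('pics/s3c.png',a)
```

```text
[ 0.58183961 -0.07163335  0.12729941] 0.4004513688534158
[[282.81701631 247.11879988]
 [282.91642058 253.02338   ]
 [283.06706504 261.97796448]
 [283.20422211 270.13753293]]
[[223.90748874 176.34759983]
 [223.46556771 174.06580598]
 [222.84807907 170.8751839 ]
 [222.33418991 168.21780911]]
```

View pics/s3c.png

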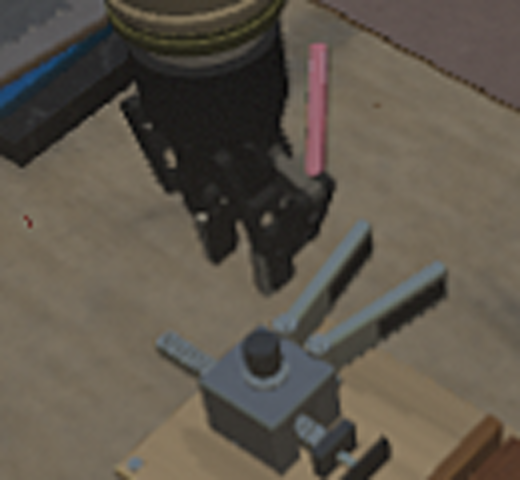

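View pics/w3.png

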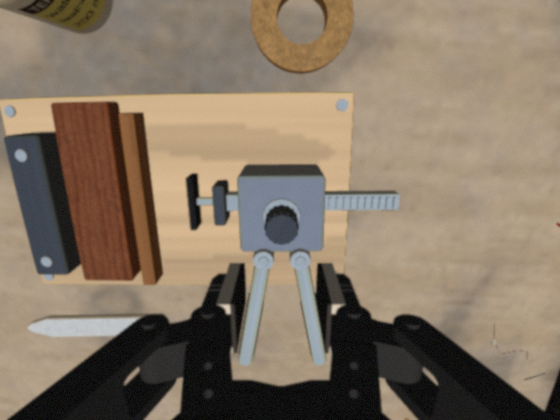

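Call:
arm_command(targets="0 0 16 0 0 0; 0 0 16 0 0 0; 0 0 0 0 0 0", grip=38)

```text
clock: 4.88
position: [0.5805, -0.0716, 0.0931]
ee_rot: [1.0, 0.017, -0.002, -0.0]
ft_force: [0.4, 0.1, -0.2]
grip_width: 0.445
```

Run:
```python
from h import *
c=cam('wrist','w4.png');c=cam('scene','s4.png')
a=cv2.imread('pics/s4.png')[130:230,180:290]; a=cv2.resize(a,None,fx=5,fy=5,interpolation=cv2.INTER_CUBIC)
b=cv2.imread('pics/w4.png')[120:,120:440]; b=cv2.resize(b,None,fx=1.6,fy=1.6); 
o=np.zeros((500,800,3),np.uint8);o[:500,:550]=a; o[:480,400:]=0;cv2.imwrite('pics/s4c.png',a);cv2.imwrite('pics/w4c.png',b)
```

```text
(no output)
```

View pics/s4c.png

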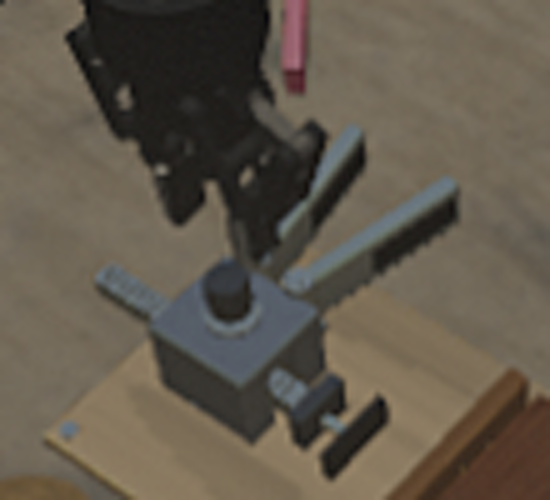

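View pics/w4c.png

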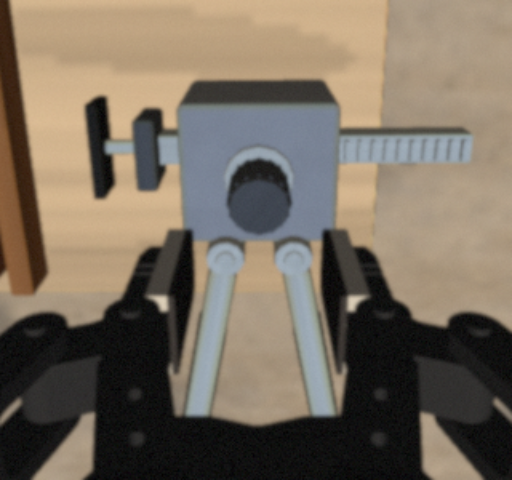

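Call:
arm_command(targets="1 0 8 0 0 0; 0 0 8 0 0 0; 0 0 0 0 0 0")

```text
clock: 5.35
position: [0.5823, -0.0716, 0.0784]
ee_rot: [1.0, 0.017, -0.001, -0.0]
ft_force: [-0.5, -0.1, 0.7]
grip_width: 0.447
```

```bash
cat >> h.py <<'E'
def look(i):
    cam('wrist',f'w{i}.png');cam('scene',f's{i}.png')
    a=cv2.imread(f'pics/s{i}.png')[130:225,180:290]; a=cv2.resize(a,(440,380),interpolation=cv2.INTER_CUBIC)
    b=cv2.imread(f'pics/w{i}.png')[80:,120:440]; b=cv2.resize(b,(358,380),interpolation=cv2.INTER_AREA)
    cv2.imwrite(f'pics/l{i}.png',np.hstack([a,b]))
E
python3 -c "
from h import *
look(5)"
```

```text
(no output)
```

View pics/l5.png

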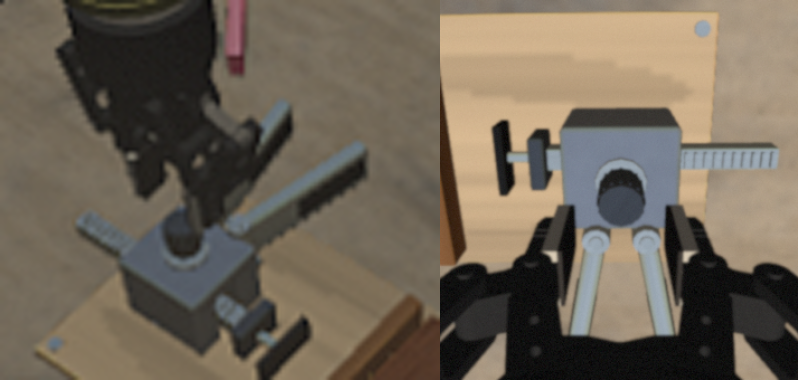

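Run:
```python
import cv2,numpy as np
a=cv2.resize(cv2.imread('pics/s5.png')[155:200,205:250],None,fx=9,fy=9,interpolation=cv2.INTER_CUBIC)
b=cv2.resize(cv2.imread('pics/w5.png')[200:290,200:290],None,fx=4.5,fy=4.5,interpolation=cv2.INTER_CUBIC)
a=cv2.convertScaleAbs(a,alpha=2.2,beta=10)
b=cv2.convertScaleAbs(b,alpha=1.8)
cv2.imwrite('pics/z5.png',np.hstack([a[:405,:395],b[:405,:405]]))
```

```text
(no output)
```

View pics/z5.png

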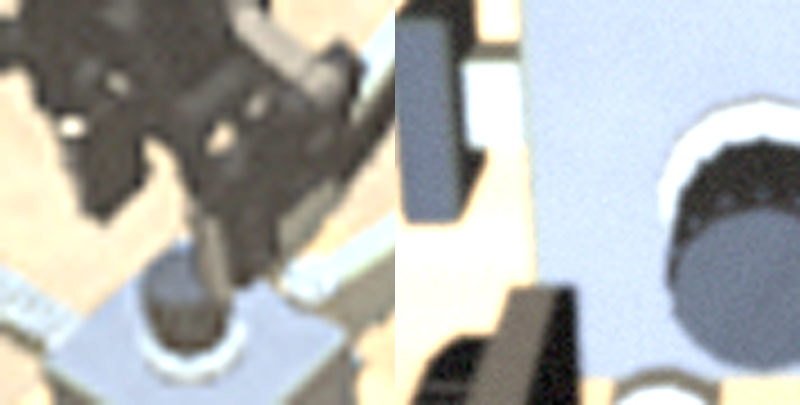

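Run:
```python
from h import *
w=cam('wrist');s=cam('scene')
def tri(a,b):
    P=[];U=[]
    for c,u in((w,a),(s,b)):
        Rm=cv2.Rodrigues(np.array(c['rvec'],float))[0];P.append(np.c_[Rm,np.array(c['tvec']).ravel()])
        U.append(cv2.undistortPoints(np.array(u,float).reshape(1,1,2),K(c),np.array(c['distortion'])).reshape(2,1))
    X=cv2.triangulatePoints(P[0],P[1],U[0],U[1]);X=(X[:3]/X[3]).ravel();return X,w2pix(w,X)-a,w2pix(s,X)-b
for b in([230.8,188],[229,185],[232,187]): print(*[x.round(4) for x in tri([240.4,264],b)])
print(*[x.round(4) for x in tri([281.4,263.5-0],[0,0])]) if 0 else None
Rm=cv2.Rodrigues(np.array(w['rvec']))[0];print('camw',-Rm.T@np.array(w['tvec']).ravel(), Rm[2], manip.get_obs()['position'])
print(pix2w(w,[240.4,264],.08),pix2w(w,[240.4,264],.09),pix2w(w,[240.4,264],.1))
print(pix2w(s,[230.8,188],.08),pix2w(s,[230.8,188],.09),pix2w(s,[230.8,188],.1))
```

```text
[ 0.5844 -0.0499  0.096 ] [[ 0.0424 -0.9519]] [[ 0.1184 -0.1687]]
[ 0.5885 -0.0512  0.1078] [[-0.1296  2.5016]] [[-0.2948  0.4141]]
[ 0.5821 -0.0498  0.0954] [[-0.1338  2.5545]] [[-0.3236  0.4542]]
camw [ 0.66125575 -0.06753533  0.24732833] [-0.31276725 -0.01094065 -0.94976679] [ 0.58300987 -0.07162769  0.079562  ]
[[ 0.57563395 -0.04806126  0.08      ]] [[ 0.58075094 -0.04922508  0.09      ]] [[ 0.58586793 -0.05038891  0.1       ]]
[[ 0.57649077 -0.06056038  0.08      ]] [[ 0.58175058 -0.05384329  0.09      ]] [[ 0.5870104 -0.0471262  0.1      ]]
```

Call:
arm_command(targets="0 0 3 0 0 0; 0 0 0 0 0 0; 0 0 0 0 0 0; 0 0 0 0 0 0", grip=15, squeeze=40)

```text
clock: 6.05
position: [0.5829, -0.0716, 0.0764]
ee_rot: [1.0, 0.017, 0.0, 0.0]
ft_force: [0.0, 0.9, 0.1]
grip_width: 0.175
```

```bash
python3 -c "
from h import *
look(6)"
```

```text
(no output)
```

View pics/l6.png

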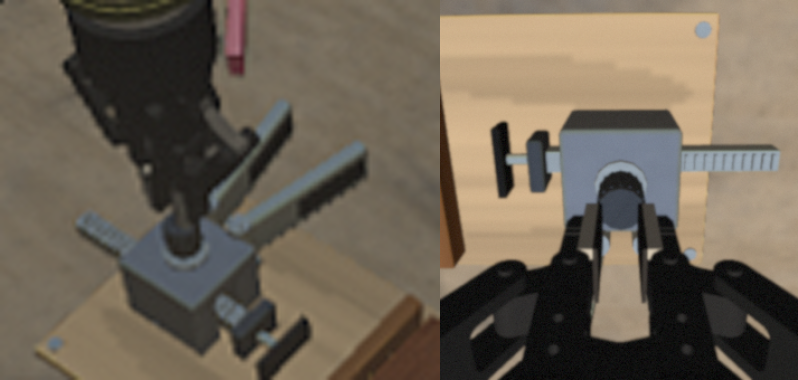

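The fingers reached 15 mm without touching the cap, so the tips are above it. I'll triangulate them again.

Run:
```python
import cv2,numpy as np
a=cv2.resize(cv2.imread('pics/s6.png')[160:205,205:250],None,fx=9,fy=9,interpolation=cv2.INTER_CUBIC)
b=cv2.resize(cv2.imread('pics/w6.png')[215:305,240:330],None,fx=4.5,fy=4.5,interpolation=cv2.INTER_CUBIC)
a=cv2.convertScaleAbs(a,alpha=2.4,beta=10)
b=cv2.convertScaleAbs(b,alpha=2.2)
cv2.imwrite('pics/z6.png',np.hstack([a[:405,:395],b[:405,:405]]))
```

```text
(no output)
```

View pics/z6.png

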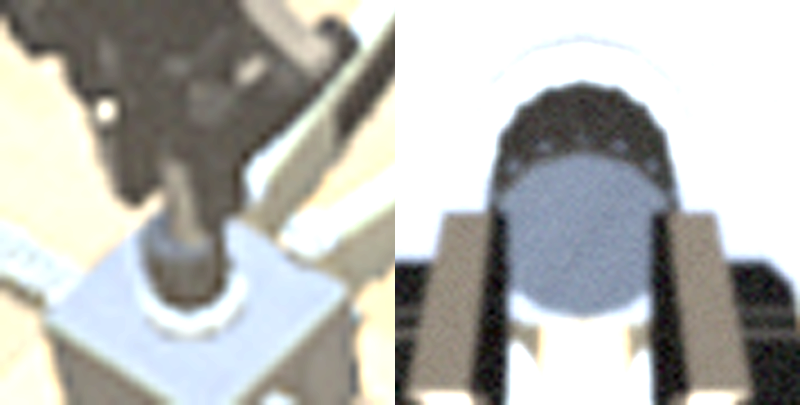

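Call:
arm_command(targets="0 0 0 0 0 0; 0 0 0 0 0 0; 0 0 6 0 0 0; 0 0 6 0 0 0; 0 0 0 0 0 0", grip=38)

```text
clock: 6.78
position: [0.5823, -0.0716, 0.0635]
ee_rot: [1.0, 0.017, -0.001, -0.0]
ft_force: [-0.2, -0.3, 0.7]
grip_width: 0.447
```

```bash
python3 -c "
from h import *
print(manip.get_obs()['position'],manip.get_obs()['ft_force'])
look(7)"
```

```text
[ 0.58232606 -0.07159151  0.06348421] [-0.19039024 -0.30490004  0.72271254]
```

View pics/l7.png

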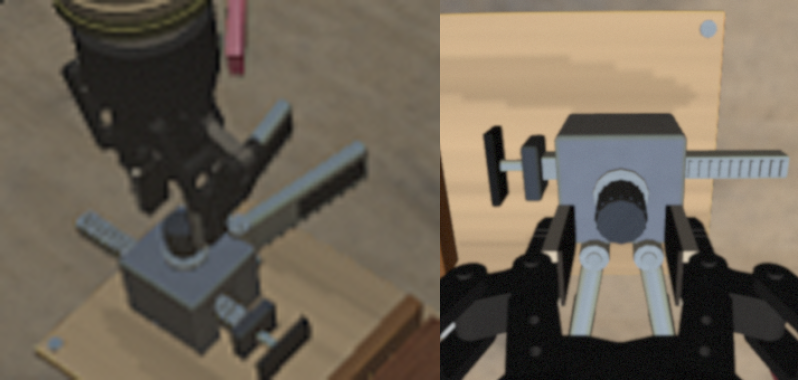

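Call:
arm_command(targets="0 0 4 0 0 0; 0 0 4 0 0 0; 0 0 0 0 0 0")

```text
clock: 7.25
position: [0.5826, -0.0716, 0.0559]
ee_rot: [1.0, 0.017, -0.0, -0.0]
ft_force: [-0.1, 0.6, -0.0]
grip_width: 0.444
```

```bash
python3 -c "
from h import *
print(manip.get_obs()['position'],manip.get_obs()['ft_force'])
look(8)"
```

```text
[ 0.58256347 -0.07162707  0.05589553] [-0.14126098  0.56297396 -0.01946198]
```

View pics/l8.png

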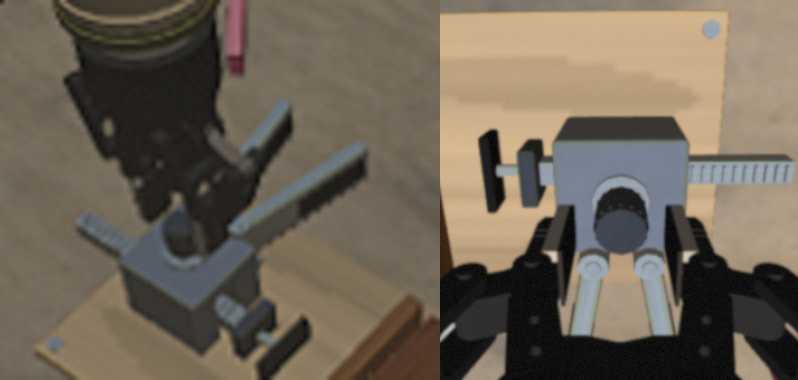

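Call:
arm_command(targets="0 0 3 0 0 0; 0 0 0 0 0 0; 0 0 0 0 0 0; 0 0 0 0 0 0", grip=15, squeeze=50)

```text
clock: 7.85
position: [0.5832, -0.072, 0.0539]
ee_rot: [1.0, 0.017, 0.0, 0.0]
ft_force: [-1.7, -0.5, 4.8]
grip_width: 0.228
```

```bash
python3 -c "
from h import *
print(manip.get_obs()['position'],manip.get_obs()['ft_force'])
look(9)"
```

```text
[ 0.5832368  -0.0720234   0.05391274] [-1.68836878 -0.53015827  4.83180988]
```

View pics/l9.png

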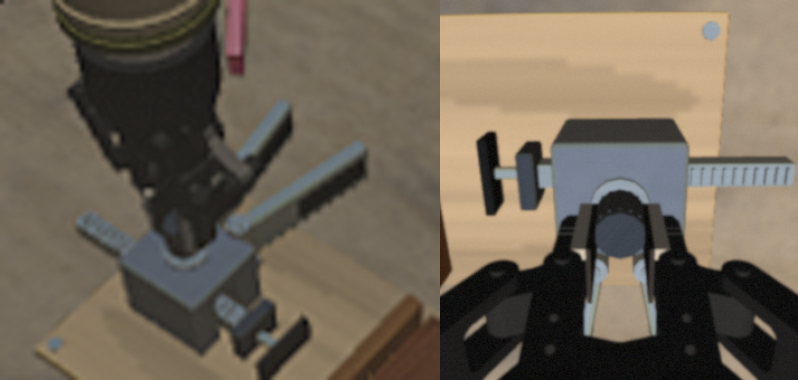

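It gripped at 19.5 mm, less than the 22 mm diameter, and the wrist view shows the pads' front edges only just reaching the cap's axis. I'll open and move forward in x.

Call:
arm_command(targets="0 0 0 0 0 0; 0 0 0 0 0 0; 4 0 0 0 0 0; 5 0 0 0 0 0; 0 0 0 0 0 0", grip=38)

```text
clock: 8.57
position: [0.5923, -0.0712, 0.0532]
ee_rot: [1.0, 0.017, 0.0, -0.0]
ft_force: [0.7, -0.4, 0.3]
grip_width: 0.45
```

Call:
arm_command(targets="0 0 0 0 0 0; 0 0 0 0 0 0; 0 0 0 0 0 0; 0 0 0 0 0 0", grip=12, squeeze=50)

```text
clock: 9.07
position: [0.5919, -0.0716, 0.0534]
ee_rot: [1.0, 0.017, 0.0, 0.0]
ft_force: [0.1, -1.5, 2.2]
grip_width: 0.23
```

```bash
python3 -c "
from h import *
print(manip.get_obs()['position'],manip.get_obs()['ft_force'])
look(10)"
```

```text
[ 0.59188    -0.07162325  0.05343199] [ 0.08196809 -1.47778938  2.19310617]
```

View pics/l10.png

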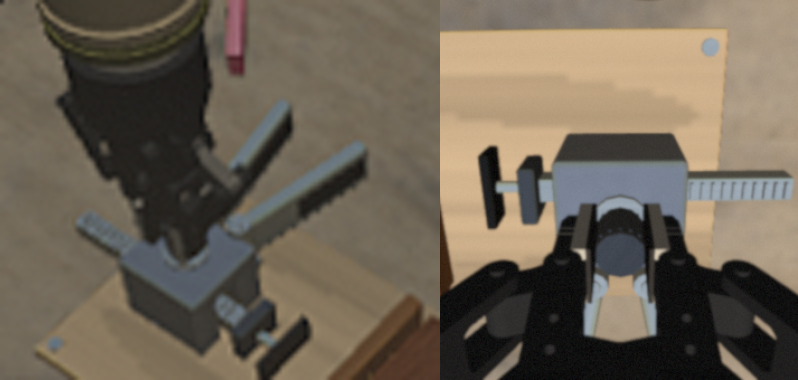

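Same width again, so this is a firm grip across the diameter. Pulling up.

Call:
arm_command(targets="0 0 -4 0 0 0; 0 0 -5 0 0 0; 0 0 -5 0 0 0; 0 0 -2 0 0 0; 0 0 0 0 0 0")

```text
clock: 9.8
position: [0.5918, -0.0715, 0.0695]
ee_rot: [1.0, 0.017, 0.0, 0.0]
ft_force: [0.5, -3.7, 0.2]
grip_width: 0.231
```

```bash
python3 -c "
from h import *
print(manip.get_obs()['position'],manip.get_obs()['ft_force'])
look(11)"
```

```text
[ 0.59184792 -0.0715213   0.06949747] [ 0.50400016 -3.68943478  0.17460987]
```

View pics/l11.png

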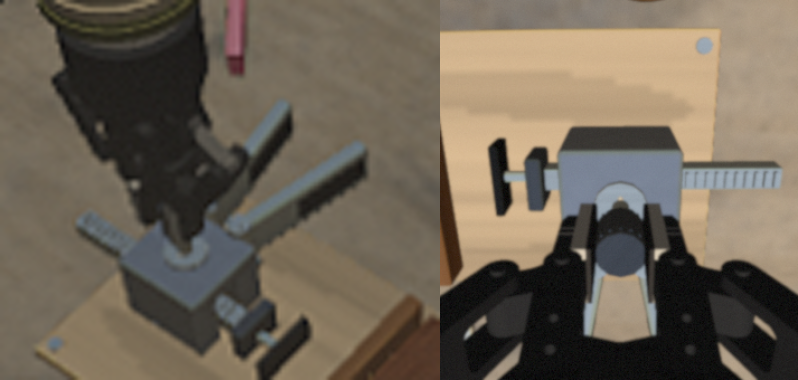

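The stem is showing and the pull force is back near zero, so the cap is up. Releasing and rising.

Call:
arm_command(targets="0 0 0 0 0 0; 0 0 0 0 0 0; 0 0 -15 0 0 0; 0 0 -25 0 0 0; 0 0 -40 0 0 0", grip=85)

```text
clock: 10.52
position: [0.5913, -0.071, 0.1503]
ee_rot: [1.0, 0.018, -0.001, -0.0]
ft_force: [0.6, -0.4, 0.3]
grip_width: 0.997
```

Call:
arm_command(targets="-35 2 0 0 0 0; -35 2 0 0 0 0; -35 0 0 0 0 0; 0 0 0 0 0 0;0 0 0 0 0 0")

```text
clock: 11.15
position: [0.4879, -0.0788, 0.1503]
ee_rot: [1.0, 0.018, 0.001, 0.0]
ft_force: [0.8, 0.1, -0.3]
grip_width: 0.996
```

```bash
python3 -c "
from h import *
plan([.485,-.076,.09],.038,2)
look(12)"
```

```text
from [ 0.4879 -0.0788  0.1503] tilt/yaw rv [ 0.001 -0.002 -0.003] dist 0.0605
[-1.5 -1.5 30.2] [ 0.    -0.001 -0.001]
[-1.4 -1.5 30.2] [ 0.    -0.001 -0.001]
```

View pics/l12.png

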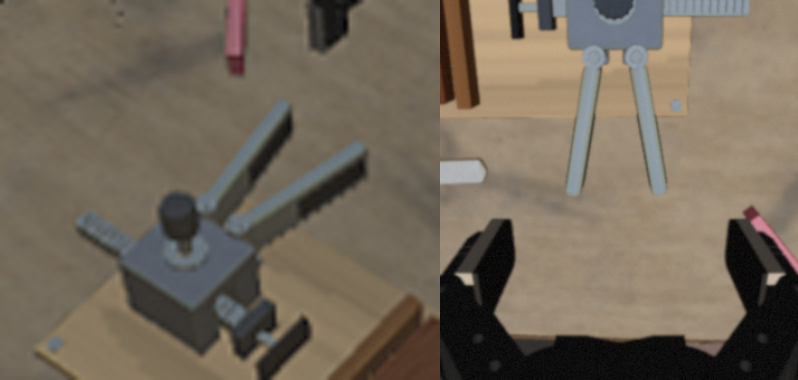

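View pics/w12.png

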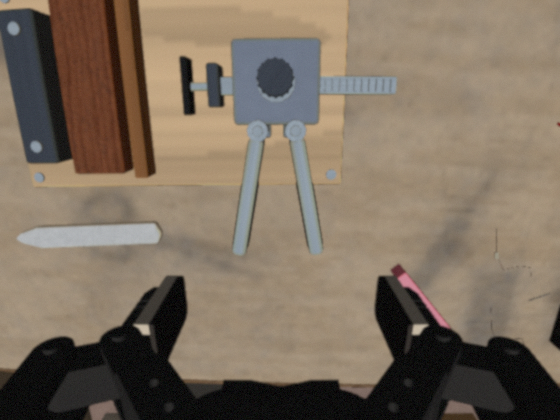

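The cap now stands up, with its stem visible. The finger centre is at column 281 and the lever midpoint at 279, so they line up. Descending.

Call:
arm_command(targets="-1 -2 30 0 0 0; -1 -1 30 0 0 0; 0 0 15 0 0 0; 0 0 0 0 0 0")

```text
clock: 11.75
position: [0.4848, -0.0757, 0.0737]
ee_rot: [1.0, 0.018, -0.001, -0.0]
ft_force: [-0.1, -0.5, -0.4]
grip_width: 0.998
```

```bash
python3 -c "
from h import *
c=cam('wrist');print(w2pix(c,[[.478,-.076,.068],[.478,-.0425,.068],[.478,-.1095,.068]]))
look(13)"
```

```text
[[282.96211368 259.56722512]
 [224.90361122 257.68735331]
 [340.78279261 261.29418159]]
```

View pics/w13.png

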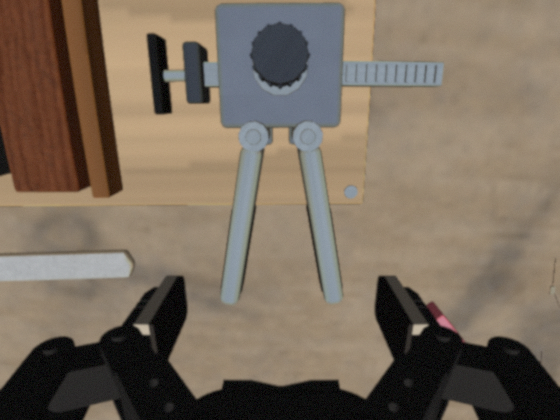

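View pics/l13.png

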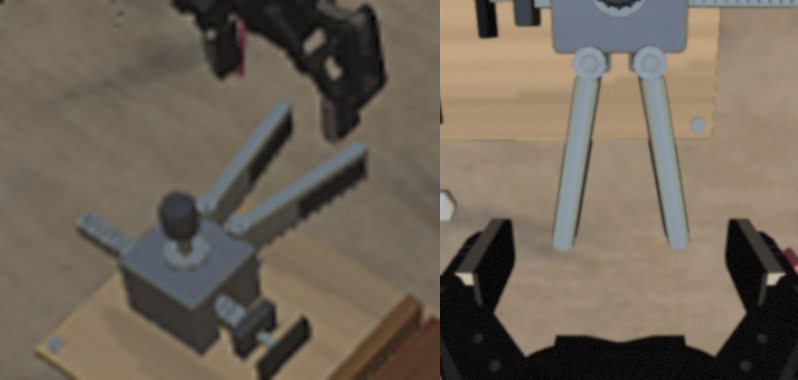

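Call:
arm_command(targets="0 0 15 0 0 0; 0 0 15 0 0 0; 0 0 15 0 0 0; 0 0 0 0 0 0")

```text
clock: 12.4
position: [0.4838, -0.0758, 0.0277]
ee_rot: [1.0, 0.018, -0.001, -0.0]
ft_force: [-0.4, -0.2, -0.5]
grip_width: 0.996
```

```bash
python3 -c "
from h import *
look(14)"
```

```text
(no output)
```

View pics/w14.png

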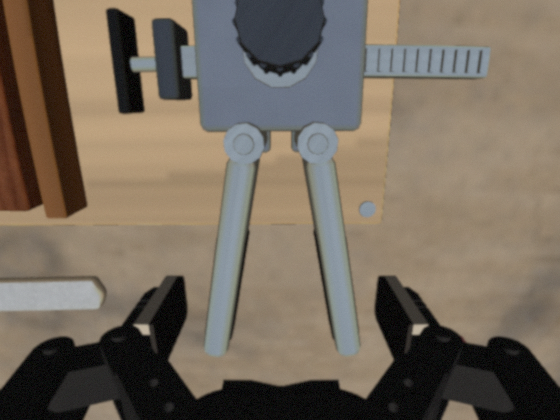

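View pics/l14.png

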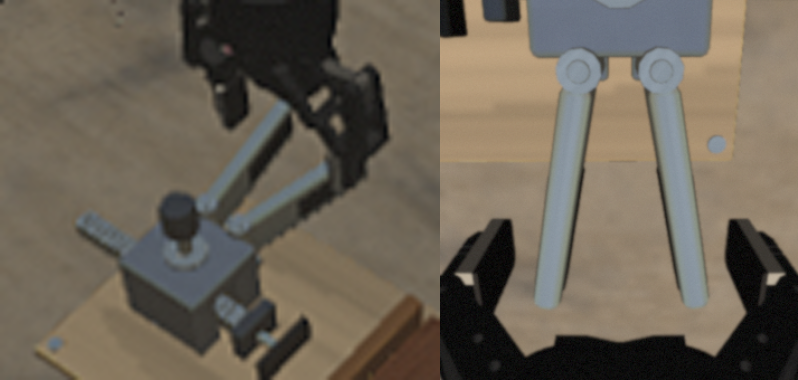

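Run:
```python
from h import *
w=cam('wrist');o=manip.get_obs();p=np.array(o['position']);Rt=R.from_quat(o['ee_rot'])
for dx in(0,.011):
  for dz in(.008,0,-.005,-.01,-.015,-.02,-.03):
    q=[p+Rt.apply([dx,s*.0427,dz]) for s in(1,-1)]; print(dx,dz,w2pix(w,q).round(0).tolist())
```

```text
0 0.008 [[357.0, 247.0], [209.0, 247.0]]
0 0 [[360.0, 253.0], [206.0, 253.0]]
0 -0.005 [[362.0, 257.0], [204.0, 257.0]]
0 -0.01 [[364.0, 261.0], [202.0, 261.0]]
0 -0.015 [[367.0, 265.0], [200.0, 265.0]]
0 -0.02 [[369.0, 270.0], [198.0, 270.0]]
0 -0.03 [[375.0, 280.0], [193.0, 280.0]]
0.011 0.008 [[358.0, 229.0], [208.0, 229.0]]
0.011 0 [[362.0, 234.0], [205.0, 234.0]]
0.011 -0.005 [[364.0, 238.0], [203.0, 238.0]]
0.011 -0.01 [[366.0, 241.0], [200.0, 242.0]]
0.011 -0.015 [[369.0, 245.0], [198.0, 246.0]]
0.011 -0.02 [[371.0, 250.0], [196.0, 250.0]]
0.011 -0.03 [[377.0, 259.0], [191.0, 259.0]]
```

Call:
arm_command(targets="0 0 6 0 0 0; 0 0 6 0 0 0; 0 0 0 0 0 0")

```text
clock: 12.92
position: [0.4845, -0.076, 0.0168]
ee_rot: [1.0, 0.017, -0.0, -0.0]
ft_force: [-0.6, 0.4, -0.4]
grip_width: 0.995
```

Call:
arm_command(targets="0 0 0 0 0 0; 0 0 0 0 0 0; 0 0 0 0 0 0; 0 0 0 0 0 0", grip=55, squeeze=30)

```text
clock: 13.42
position: [0.4854, -0.0762, 0.0181]
ee_rot: [1.0, 0.017, 0.0, 0.0]
ft_force: [-1.9, 0.4, 6.8]
grip_width: 0.646
```

```bash
python3 -c "
from h import *
look(15)"
```

```text
(no output)
```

View pics/w15.png

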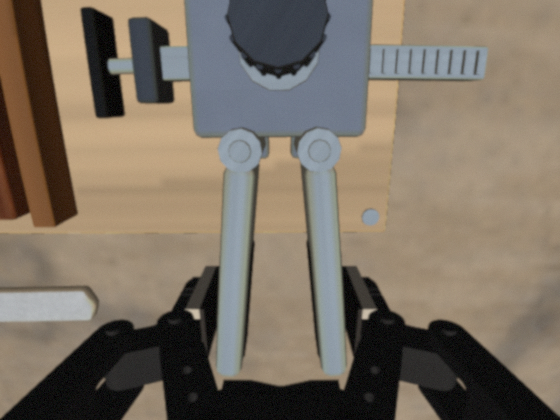

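View pics/l15.png

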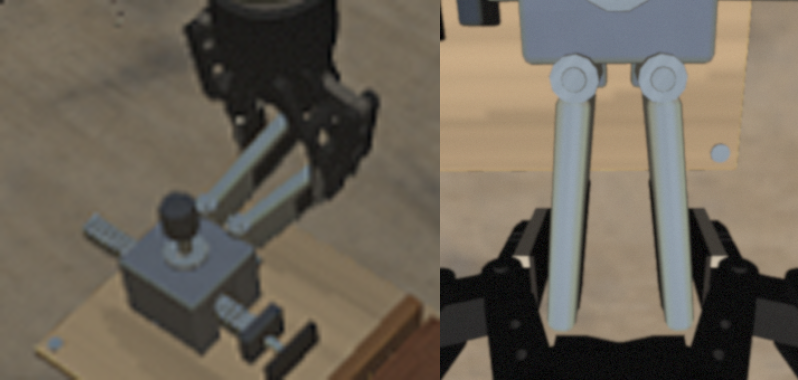

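The levers close and the jaw advances. Finishing this stroke, then reopening.

Call:
arm_command(targets="0 0 0 0 0 0; 0 0 0 0 0 0; 0 0 0 0 0 0; 0 0 0 0 0 0", grip=36, squeeze=30)

```text
clock: 14.02
position: [0.4857, -0.0761, 0.0187]
ee_rot: [1.0, 0.017, 0.001, 0.0]
ft_force: [-4.8, 0.8, 14.1]
grip_width: 0.428
```

```bash
cat >> h.py <<'E'
def jawpic(i):
    t=cam('top',f't{i}.png');s=cam('scene',f's{i}.png')
    a=cv2.imread(f'pics/t{i}.png')[155:255,225:365]; b=cv2.imread(f'pics/s{i}.png')[150:280,180:335]
    a=cv2.resize(a,None,fx=3,fy=3,interpolation=cv2.INTER_CUBIC);b=cv2.resize(b,None,fx=3,fy=3,interpolation=cv2.INTER_CUBIC)
    h=np.zeros((390,420+465,3),np.uint8);h[:300,:420]=a;h[:,420:]=b;cv2.imwrite(f'pics/j{i}.png',cv2.resize(h,(797,351),interpolation=cv2.INTER_AREA)); return t,s
E
python3 -c "
from h import *
jawpic(16)"
```

```text
(no output)
```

View pics/j16.png

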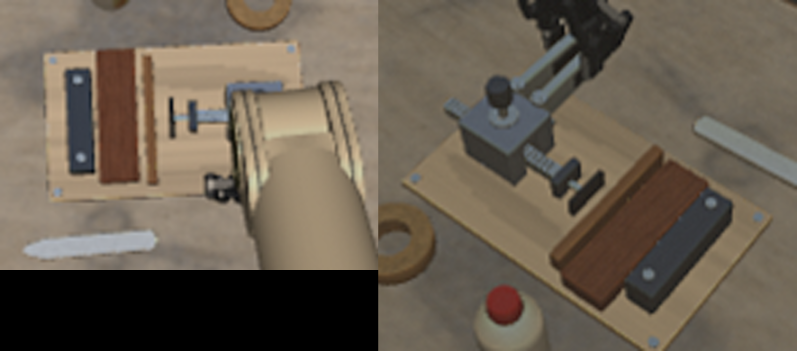

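```bash
cat >> h.py <<'E'
JP=(0.582,-0.072,0.037)
def tojig(p):
    c,s=np.cos(JP[2]),np.sin(JP[2]); d=np.array(p)-[JP[0],JP[1],0]
    return np.array([c*d[0]+s*d[1],-s*d[0]+c*d[1],d[2]])
E
python3 - <<'E'
from h import *
c=cam('top')
for n,uv,z in [('pad0',(293.6,198.5),.035),('pad1',(286.8,197.6),.035),('jawfront0 ',(225+432/5.7,198),.038),('jawfront1',(225+188/2.7,198),.038),('strip near',(225+157/2.7,198),.032),('strip far',(225+145/2.7,198),.032),('block far',(225+97/2.7,198),.032),('stop face',(225+92/2.7,198),.044)]:
    print(n,tojig(pix2w(c,uv,z)[0]).round(4))
E
```

```text
pad0 [-0.0028  0.0782  0.035 ]
pad1 [0.001  0.0991 0.035 ]
jawfront0  [-0.0029  0.0561  0.038 ]
jawfront1 [-0.002   0.0751  0.038 ]
strip near [0.0008 0.1104 0.032 ]
strip far [0.0014 0.1241 0.032 ]
block far [0.004  0.1791 0.032 ]
stop face [0.0018 0.1844 0.044 ]
```

The jaw went from about 13 to 33 mm, and the target is about 70 mm. Second stroke.

Call:
arm_command(targets="0 0 0 0 0 0; 0 0 0 0 0 0; 0 0 0 0 0 0; 0 0 0 0 0 0; 0 0 0 0 0 0", grip=82)

```text
clock: 14.8
position: [0.4849, -0.076, 0.0173]
ee_rot: [1.0, 0.017, -0.0, 0.0]
ft_force: [-0.5, 0.9, 0.1]
grip_width: 0.959
```

Call:
arm_command(targets="0 0 0 0 0 0; 0 0 0 0 0 0; 0 0 0 0 0 0; 0 0 0 0 0 0; 0 0 0 0 0 0", grip=36, squeeze=24)

```text
clock: 15.42
position: [0.4855, -0.076, 0.0184]
ee_rot: [1.0, 0.017, 0.0, 0.0]
ft_force: [-3.7, 1.6, 13.1]
grip_width: 0.433
```

```bash
python3 -c "
from h import *
jawpic(17)"
```

```text
(no output)
```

View pics/j17.png

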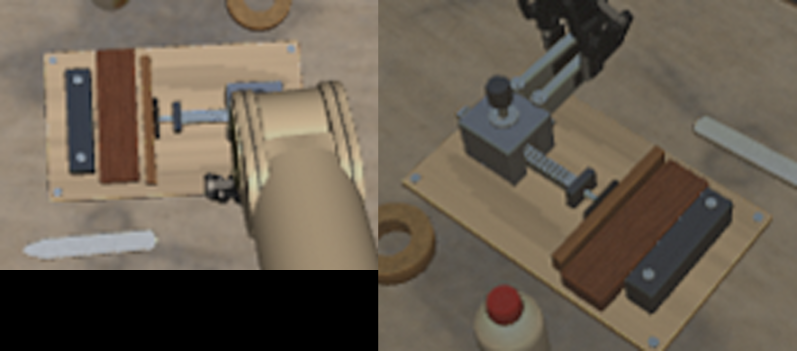

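The jaw is at about 50 mm with the pad just at the strip. For the third stroke I'll use low force and check partway.

Call:
arm_command(targets="0 0 0 0 0 0; 0 0 0 0 0 0; 0 0 0 0 0 0; 0 0 0 0 0 0; 0 0 0 0 0 0", grip=82)

```text
clock: 16.15
position: [0.4849, -0.076, 0.0173]
ee_rot: [1.0, 0.017, -0.0, 0.0]
ft_force: [-0.7, 0.2, 0.0]
grip_width: 0.962
```

Call:
arm_command(targets="0 0 0 0 0 0; 0 0 0 0 0 0; 0 0 0 0 0 0; 0 0 0 0 0 0; 0 0 0 0 0 0", grip=43, squeeze=20)

```text
clock: 16.77
position: [0.4855, -0.0761, 0.0182]
ee_rot: [1.0, 0.017, 0.001, 0.0]
ft_force: [-2.8, -0.0, 10.8]
grip_width: 0.506
```

```bash
python3 -c "
from h import *
jawpic(18)"
```

```text
(no output)
```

View pics/j18.png

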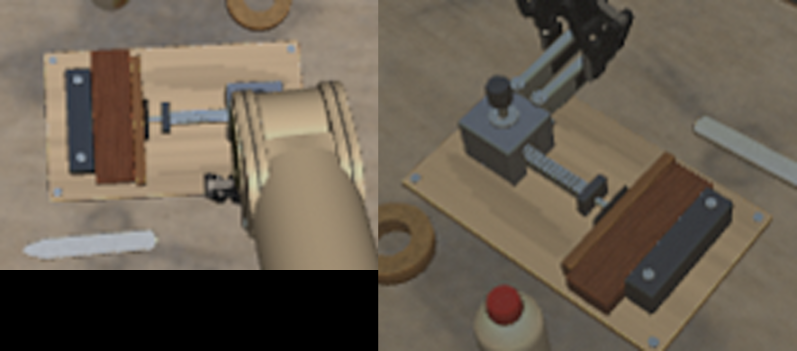

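Call:
arm_command(targets="0 0 0 0 0 0; 0 0 0 0 0 0; 0 0 0 0 0 0; 0 0 0 0 0 0", grip=36, squeeze=20)

```text
clock: 17.38
position: [0.4855, -0.0761, 0.0186]
ee_rot: [1.0, 0.017, 0.0, 0.0]
ft_force: [-6.5, 0.5, 15.5]
grip_width: 0.435
```

```bash
cat >> h.py <<'E'
def zoom(i):
    t,s=jawpic(i)
    a=cv2.imread(f'pics/t{i}.png')[165:235,240:310]; b=cv2.imread(f'pics/s{i}.png')[185:255,225:295]
    f=lambda x:cv2.convertScaleAbs(cv2.resize(x,(398,398),interpolation=cv2.INTER_CUBIC),alpha=1.4,beta=10)
    cv2.imwrite(f'pics/zz{i}.png',np.hstack([f(a),f(b)]))
E
python3 -c "
from h import *
zoom(19)"
```

```text
(no output)
```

View pics/zz19.png

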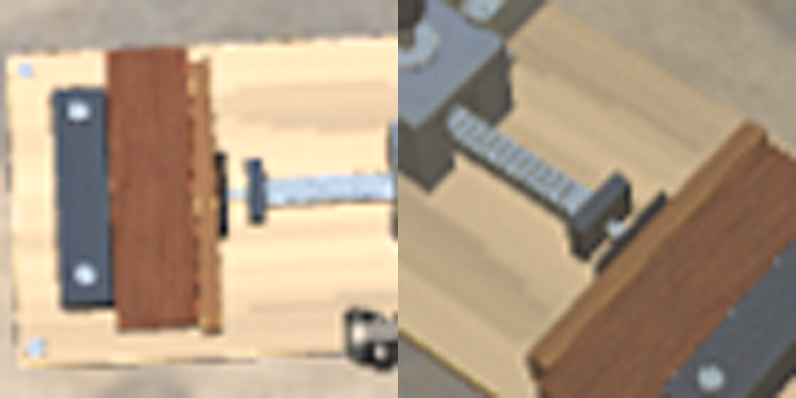

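Run:
```python
from h import *
c=cam('top')
for n,x in (('jawfront',248),('padback',228),('padfront',217),('blockfar',113)):
    print(n,tojig(pix2w(c,(240+(x+.5)/5.686-.5,165+192/5.686),.036)[0]).round(4))
for i in (16,17,18,19):
    g=cv2.imread(f'pics/t{i}.png',0); print(i,g[194:202,278:300].mean(0).round(0).astype(int))
```

```text
jawfront [-0.0024  0.1103  0.036 ]
padback [-0.0019  0.1212  0.036 ]
padfront [-0.0016  0.1272  0.036 ]
blockfar [0.001  0.1836 0.036 ]
16 [138  98  88  87 136 165 169 169 174 114  25  99 157 164 161 166 120  67
  60  80 130 147]
17 [104  90  91  68  31  70 143 160 161 165 127  75  60  68 129 148 144 144
 147 144 142 145]
18 [ 49  46 143 165 161 164 122  70  60  79 134 152 148 145 148 147 142 144
 147 145 142 142]
19 [ 49  46 143 166 160 107  61  60  88 136 149 150 146 145 146 146 142 144
 146 145 144 145]
```

The pad is pushed in about 5.5 mm with the levers at their end stop. That's inside 4–12 mm but low. I'll take a fresh bite and add about 2.5 mm in small increments.

Call:
arm_command(targets="0 0 0 0 0 0; 0 0 0 0 0 0; 0 0 0 0 0 0; 0 0 0 0 0 0; 0 0 0 0 0 0", grip=82)

```text
clock: 18.15
position: [0.4849, -0.076, 0.0173]
ee_rot: [1.0, 0.017, -0.0, 0.0]
ft_force: [-0.0, -0.2, -0.4]
grip_width: 0.955
```

Call:
arm_command(targets="0 0 0 0 0 0; 0 0 0 0 0 0; 0 0 0 0 0 0; 0 0 0 0 0 0; 0 0 0 0 0 0", grip=60, squeeze=20)

```text
clock: 18.77
position: [0.4851, -0.0762, 0.0177]
ee_rot: [1.0, 0.017, 0.0, 0.0]
ft_force: [-2.7, -0.2, 5.9]
grip_width: 0.701
```

```bash
python3 -c "
from h import *
zoom(20)
print(manip.get_obs()['grip_width'])
for i in (19,20):
    g=cv2.imread(f'pics/t{i}.png',0); print(i,g[194:202,276:300].mean(0).round(0).astype(int))"
```

```text
0.7093699990306057
19 [ 90  86  49  46 143 166 160 107  61  60  88 136 149 150 146 145 146 146
 142 144 146 145 144 145]
20 [ 90  86  49  46 143 165 161 164 120  68  60  78 134 152 147 145 148 147
 142 144 148 144 143 142]
```

View pics/zz20.png

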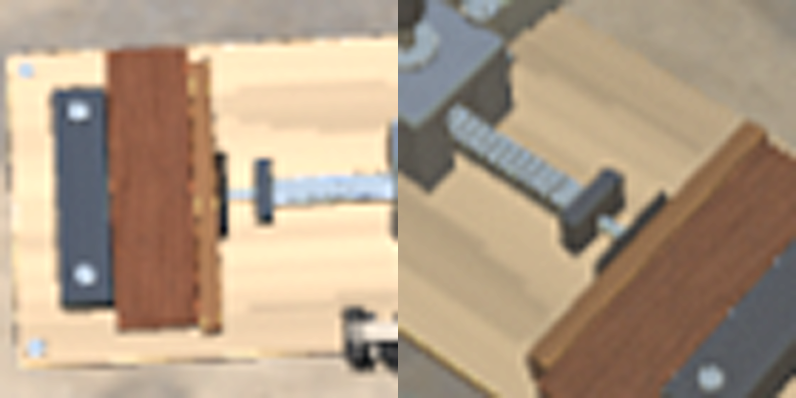

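Opening let the spring push the jaw back to about 2 mm of push. I'll keep squeezing in increments.

Call:
arm_command(targets="0 0 0 0 0 0; 0 0 0 0 0 0; 0 0 0 0 0 0; 0 0 0 0 0 0", grip=54)

```text
clock: 19.38
position: [0.4852, -0.0762, 0.0181]
ee_rot: [1.0, 0.017, 0.0, 0.0]
ft_force: [-3.9, -0.1, 9.7]
grip_width: 0.634
```

```bash
python3 -c "
from h import *
zoom(21)
print(manip.get_obs()['grip_width'])
for i in (20,21):
    g=cv2.imread(f'pics/t{i}.png',0); print(i,g[194:202,276:300].mean(0).round(0).astype(int))"
```

```text
0.6310638385900139
20 [ 90  86  49  46 143 165 161 164 120  68  60  78 134 152 147 145 148 147
 142 144 148 144 143 142]
21 [ 90  86  49  46 143 166 166 116  65  60  78 134 150 150 145 145 148 147
 143 145 148 145 141 145]
```

Call:
arm_command(targets="0 0 0 0 0 0; 0 0 0 0 0 0; 0 0 0 0 0 0; 0 0 0 0 0 0", grip=49.5)

```text
clock: 19.98
position: [0.4854, -0.0762, 0.0184]
ee_rot: [1.0, 0.017, 0.0, 0.0]
ft_force: [-5.8, 0.6, 16.5]
grip_width: 0.581
```

```bash
python3 -c "
from h import *
zoom(22)
print(manip.get_obs()['grip_width'])
for i in (16,20,21,22):
    g=cv2.imread(f'pics/t{i}.png',0); print(i,g[194:202,276:300].mean(0).round(0).astype(int))"
```

```text
0.5854563733983839
16 [154 174 138  98  88  87 136 165 169 169 174 114  25  99 157 164 161 166
 120  67  60  80 130 147]
20 [ 90  86  49  46 143 165 161 164 120  68  60  78 134 152 147 145 148 147
 142 144 148 144 143 142]
21 [ 90  86  49  46 143 166 166 116  65  60  78 134 150 150 145 145 148 147
 143 145 148 145 141 145]
22 [ 90  86  49  50 144 168 132  79  60  72 127 148 148 149 146 144 148 147
 142 142 147 143 142 143]
```

View pics/zz22.png

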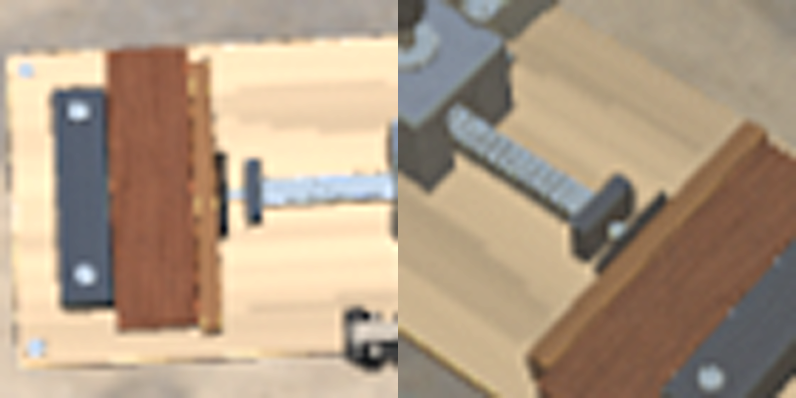

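Call:
arm_command(targets="0 0 0 0 0 0; 0 0 0 0 0 0; 0 0 0 0 0 0; 0 0 0 0 0 0; 0 0 0 0 0 0")

```text
clock: 20.7
position: [0.4853, -0.0762, 0.0184]
ee_rot: [1.0, 0.017, 0.0, 0.0]
ft_force: [-5.5, -0.5, 15.0]
grip_width: 0.58
```

```bash
python3 -c "
from h import *
zoom(23);look(23)
print(manip.get_obs()['grip_width'],manip.get_obs()['ft_force'])
g=cv2.imread('pics/t23.png',0); print(g[194:202,276:300].mean(0).round(0).astype(int))"
```

```text
0.5835039071108823 [-5.33235122  0.36171882 14.20701782]
[ 90  86  49  50 144 168 132  79  59  72 127 148 148 149 146 145 148 147
 142 142 147 143 142 144]
```

View pics/l23.png

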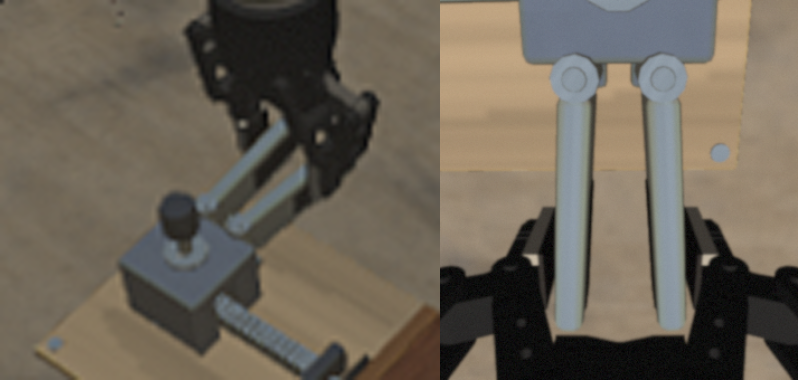

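View pics/w23.png

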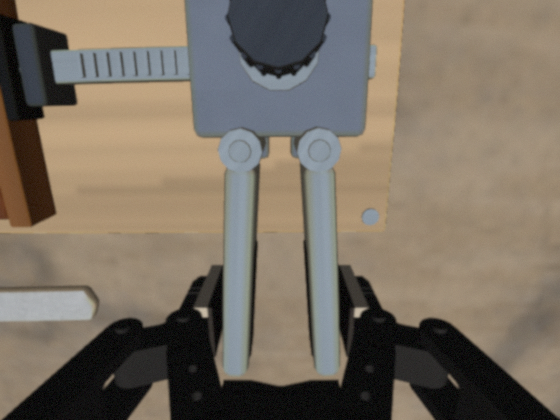

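The grip is stable: cap up, both levers held, and no change over 0.7 s. The pad front is at y ≈ 0.127 against 0.127 expected, with the push at about 7.6 mm. Handing in.

```bash
python3 -c "
from h import *
print(manip.hand_in())"
```

```text
the job is handed in; nothing more can be done
None
```

I pulled the lock cap up until it stayed up, then pumped the levers with three full squeezes and a fourth partial one. I handed in with the gripper still holding the levers squeezed; no verdict came back.

**Last checks (from the images):**
- **Cap:** still up, with its stem showing.
- **Pad spring:** pushed in about 7.6 mm, give or take 1 mm, and steady over the last 0.7 s.
- **Work:** strip flush on the block, block on the stop. The pad front was at jig y ≈ 0.127, where it should be, and the strip looked square to within about 0.02 rad.
- **Bystanders:** none was touched, as far as the pictures show.

**What disagreed:**
- **Fingertip position:** the images put the fingertips about 20–30 mm behind the TCP, where the description says 8 mm ahead of it. My first closing at the cap caught nothing, so I used the measured position instead.
- **Jaw slip:** the jaw slid back about 3.5 mm when I opened the levers under spring load, and the last squeeze made that up.
- **Contact forces:** I could not measure them directly. I inferred them from the spring push and the grip, which was set to 20 N.

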